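# Hold an offset clamp bracket level over its dock

### The job

First swing the dock's open flap fully shut so that its orange tab drops behind the box's front rim; this brings the two locating posts upright. Then pick up the offset bracket by its balance point and carry it, without tipping it, to about 5 cm above the posts, level, its hole next to the heavy block over the red post and its other hole over the plain post. Finish while still holding it there in the gripper, still and touching nothing else, ready to be lowered later, and leave the other things on the bench where they are.

Things in the scene. Friction and masses are not known exactly. Their poses are not given: they have to be found in the camera images.
- dock: Blue open-topped box fixed to the bench, 120 (x) by 190 (y) by 50 mm high, left or right of the middle (the bracket on the other side). Origin: centre of its underside, z up. Its +x side (far from the robot) carries the flap's hinge; its -x side is the front rim, behind which the flap's tab drops.
- flap (a joint): Hinge angle of the dock's grey flap, rad: 0 = fully shut (flat on the box; a stop), growing as it swings up; 0.8 to 1.35 at the start, leaning open over the box. The hinge is stiff: it stays where left, and takes 0.1 (down) to 0.3 N m (up) to move. The plate reaches 118 mm from the hinge axis, is 190 mm wide, 8 mm thick, its underside in the plane of the axis, a 14 mm orange tab under its free edge.
- flap_hinge (a point): Middle of the flap's hinge axis, at dock x +60 mm, y 0, height 50 mm above the bench. The axis runs along the dock's y. The point turns with the flap: at joint value 0 its axes are the dock's.
- flap_push (a point): Point on the flap's upper (outer) face, 100 mm from the hinge axis in the plane of the flap and midway along it: a good place to push. It moves with the flap; its z axis is the outward normal of that face. Shut: 58 mm above the bench.
- post_red (a point): Tip of the post with the red shoulder, at the +y end of the flap. Each post: shoulder 16 mm across, 22 mm tall, topped by a pin 8 mm across, 12 mm tall, square on the flap's upper face 60 mm from the hinge; 100 mm between the posts, 50 mm either side of the flap's middle. Flap shut: tip 92 mm above the bench, over dock x 0, y +50 mm.
- post_plain (a point): Tip of the all-steel post, at the -y end of the flap, same size. Flap shut: 92 mm above the bench, over dock x 0, y -50 mm.
- bracket: Loose, 0.4 to 0.7 kg: aluminium bar 220 mm long (own x, -110 to 110), 26 mm wide, z 22 to 36 mm, on a black foot 18 mm across at x -98 and, at the +x end, a heavy brass block 36 by 40 by 44 mm high (x 97 to 133) with a red knob out to x 145. Origin: under the bar's middle at bench height, z up. At the start the block end points to the robot's left (+y), within 35 degrees.
- balance (a point): Balance point (centre of mass along the bar) of the bracket: in the bar's middle, at bracket x +65 mm, y 0, z 29 mm, which is 32 mm from the block's inner face, not half-way along the bar. The weight varies from start to start, this point does not. Take the 26 mm wide bar across its width here, from above.
- hole_near_block (a point): Mouth, on the bar's underside, of the 9 mm through-hole nearer to the heavy block: bracket x +30 mm, y 0, z 22 mm.
- hole_far (a point): Mouth, on the bar's underside, of the other 9 mm through-hole: bracket x -70 mm, y 0, z 22 mm (100 mm from the first).
- dish: Bystander: shallow white dish, 70 mm across, 18 mm high, near the robot in the middle. Origin: centre of its underside.
- post_holder: Bystander: upright bright steel cylinder, 25 mm across, 50 mm high, beyond the middle of the bench.
- clamp_block: Bystander: red block 40 by 30 by 25 mm at the far side.
- driver: Bystander: screwdriver, 160 mm long, lying at the far side.
- jar: Bystander: small amber jar, 48 mm across, 60 mm high, on the right.
- wrench: Bystander: wrench, 140 mm long, lying near right.
- tip_box: Bystander: yellow plastic box 120 by 80 by 50 mm on the left.
There are look-alikes about, which are no part of the job. Leave any brown or yellow look-alike of the dock alone.

How it is judged:
By the outcome, as a careful person would: the job done as asked, in the order asked, and still so for the second after the job is handed in, while the arm keeps its last pose, push and grip.
It also fails if it takes over 58 s, if anything falls off the work surface, if the arm or the gripper's body presses on something with over 40 N, if the wrist force passes 120 N, or if a joint passes its speed limit or range.

### The arm

A 7-joint arm with a two-finger parallel gripper is mounted at the origin on the work surface. World frame = base frame: x ahead of the robot, y to its left, z up, the work surface at z = 0. Lengths are in m, angles in degrees, forces in N, time in s.
With the tool pointing down it reaches from about 0.4 to 0.85 m from the base axis. Payload 6.9 kg.
Tool frame: the origin (TCP) lies midway between the tips of the shut fingers; the grasp point (between the pads) lies 19 mm behind it; z points along the fingers, y is the direction in which the jaws open and shut (so a half turn about z gives the same grasp; the last joint's range is limited). The gripper opens to 85 mm and grips with 20 to 120 N. Pads are 22 mm wide; open, the fingers measure 114 mm over their backs; the gripper's body (76 mm by 85 mm) begins 54 mm behind the grasp point. The pads swing forward as they close: fully open they stand 13 mm farther back than shut.
Start: joints at [-62.137, 29.078, -13.613, 85.955, 7.202, 65.827, -8.869], TCP at [0.232, 0.58, 0.231] pointing down, gripper open.
Joint ranges: [-176.47, 176.47], [-13.61, 117.27], [-81.72, 77.17], [0.22, 143.17], [-87.28, 267.28], [10, 112.55], [-165.47, 165.47]. Speed limits (degrees/s): [136.94, 136.94, 180, 180, 180, 180, 180].

### API

Orientations are given as [roll, pitch, yaw] about the fixed x, y, z axes, in that order (R = Rz(yaw) Ry(pitch) Rx(roll)).
In Python, from station import read_state, get_image, camera_info, sign_off, cut_out, spot_point gives the robot as it stands.
- The arm moves only by the tool play_rows, never from a script. Its argument "series" is a list of rows, each a list of 7 numbers: the shift along the tool's x, y, z in units of 25 mm (1.0 is 25 mm), then the turn, a rotation vector about the tool's x, y, z in units of 6 degrees (1.0 is 6 degrees), then the finger opening in mm, from 0 to 85.4. In form: [[dx, dy, dz, ax, ay, az, grip], ...]. A call has 1 to 8 rows; each row shifts and turns the commanded pose from where the row before left it, along the tool's axes as they then stand; what a row does not reach is not made up. A row lasts 1/12 s, in which the tool goes at most 41.7 mm and 7.16 degrees, less where a joint would pass 70% of its speed; a pose out of reach is approached as far as the arm can. A call is refused whole if a number of a shift passes 1 or a number of a turn 1, either way. A call with a gripper value outside its range is refused whole. The fingers move at their own pace and stop on an object; "force" is the grip in N (left out, the last holds). Time passes only in rows, so rows that do not move let the fingers close. It gives the time, the measured TCP pose, the force and the opening at its end, in the units of the state.
- read_state(): the state, without advancing time (a new reading comes with each control period).
- get_image(name): name is "scene" or "top"; returns the picture (480x640x3 uint8, red, green, blue); there is no depth.
- camera_info(name): a dict with "mtx" (3x3 intrinsics, pixels), "extrinsics" (4x4, takes a point from camera to world coordinates). Camera axes: x right, y up, looking along -z (the intrinsics and any distortion apply to the point x, -y, -z); pixel columns grow to the right and rows downward; lengths in m; the calibration is good to about 2 mm. A picture is of the moment at which its call begins. camera_info takes no time and is no camera call.
- sign_off(): hands the job in, once; it reports no verdict.
Trained networks look in the newest picture that a camera, given by its name, has taken for a name from the list of things; names that differ only in an ending like _2 or _b are one class to them, and where a whole thing is asked for, a point or a joint stands for the part that bears it (a point fixed in the world has none). Each returns a list of dicts, best first, with "conf" (0 to 1); they miss things now and then, are a little off and sometimes report something else, mostly with a low value. They report only what shows in the picture. A call takes as long as a camera call. They do not tell look-alikes from the thing itself.
- cut_out(camera, query): "pixels" (480x640 bool, what is visible of it).
- spot_point(camera, query): "at" ([x, y, z] in m, in the coordinates of the camera as it stood for that picture, good to about 4 mm: a listed point, or the origin of a listed thing).
The state is a dict: "clock": time; "qpos": joint angles; "qd": joint speeds; "joint_torque": joint torques, N m; "position": TCP position; "ee_rot": TCP orientation; "force": force on the tool from outside, world axes, zero at the start; "torque": the same for the moment, N m; "grip_width": opening from 0.0 (shut) to 1.0 (fully open).
Only numpy, scipy, OpenCV 4.12 (cv2) and the standard library are available. Lean on these libraries where they do the work, as an engineer would, in place of code of your own. Each camera call takes 0.05 s, during which the arm holds its last target.

## Working session

There is one attempt and no reset: what is moved stays moved. The work goes in short steps, Python scripts to look and compute and a tool call to move; the robot and the scene stay as the last step left them, time stands still between calls to the robot, and variables do not carry over. Pictures are saved under pics/ and viewed, and the job is handed in when it is done.

Besides the shell and the picture viewer there is one more tool, called after "Request:" as name([rows], argument=value, ...), one row to a line, values as JSON. play_rows: Moves the arm, as the interface text tells. Its arguments: {"type":"object","properties":{"series":{"type":"array","items":{"type":"array","items":{"type":"number"}}},"force":{"type":"number"}},"required":["series"]}

```bash
ls; mkdir -p pics; python3 - <<'E'
from station import *
import cv2,numpy as np
s=read_state();print(s)
for n in("scene","top"):
    im=get_image(n);cv2.imwrite(f"pics/{n}0.png",im[:,:,::-1]);c=camera_info(n);print(n,c)
    for q in("dock","flap_hinge","flap_push","post_red","post_plain","bracket","balance","hole_near_block","hole_far"):
        for r in spot_point(n,q)[:3]:
            p=np.array(c["extrinsics"])@np.r_[r["at"],1];print(q,round(r["conf"],2),p[:3].round(4))
E
```

```text
pics
{'clock': 0.0, 'qpos': array([-62.13684386,  29.12502265, -13.60909345,  86.01160808,
         7.20363561,  65.82679928,  -8.86820788]), 'qd': array([-0.01788508,  0.02602215, -0.05137317,  0.04246962,  0.05172652,
       -0.07998146, -0.01214854]), 'joint_torque': array([-4.64434925e-04, -6.20604372e+01, -2.18686245e+00, -2.49650609e+01,
        1.27099513e-02,  1.19640937e-02, -1.72899655e-05]), 'position': array([0.23217765, 0.57970679, 0.23041777]), 'ee_rot': array([-1.79895666e+02,  3.68863621e-03,  1.58184643e+02]), 'force': array([0.16646299, 0.14092055, 0.4710333 ]), 'torque': array([ 0.04512411,  0.02836531, -0.01710758]), 'grip_width': 0.9981905301842371}
scene {'mtx': array([[479.86697488,   0.        , 336.98275131],
       [  0.        , 479.86697488, 236.12723017],
       [  0.        ,   0.        ,   1.        ]]), 'extrinsics': array([[-0.299497  , -0.61495344,  0.72947502,  1.33391139],
       [ 0.95405311, -0.18567486,  0.23517549,  0.27226334],
       [-0.00917681,  0.76639227,  0.64230731,  0.85570918],
       [ 0.        ,  0.        ,  0.        ,  1.     
[... 1337 characters left out ...]
.2448 -0.0037]
flap_hinge 0.74 [0.3311 0.2268 0.0545]
flap_hinge 0.65 [ 0.2362 -0.3457  0.0479]
flap_push 0.87 [ 0.1436 -0.302   0.0583]
flap_push 0.67 [ 0.594  -0.1467  0.1423]
flap_push 0.62 [0.2365 0.2625 0.0603]
post_red 0.68 [ 0.6527 -0.1081  0.1231]
post_red 0.61 [0.2904 0.2928 0.0905]
post_red 0.58 [ 0.2006 -0.2768  0.0938]
post_plain 0.9 [ 0.1555 -0.361   0.0944]
post_plain 0.71 [0.2534 0.2036 0.0914]
post_plain 0.63 [ 0.6291 -0.2056  0.1272]
bracket 0.68 [0.5183 0.1724 0.0007]
balance 0.77 [0.558  0.2354 0.0249]
hole_near_block 0.86 [0.537  0.2056 0.0266]
hole_near_block 0.32 [ 6.051e-01  4.455e-01 -4.000e-04]
hole_far 0.64 [0.4874 0.1189 0.0202]
hole_far 0.35 [0.3807 0.0241 0.0013]
```

View pics/scene0.png

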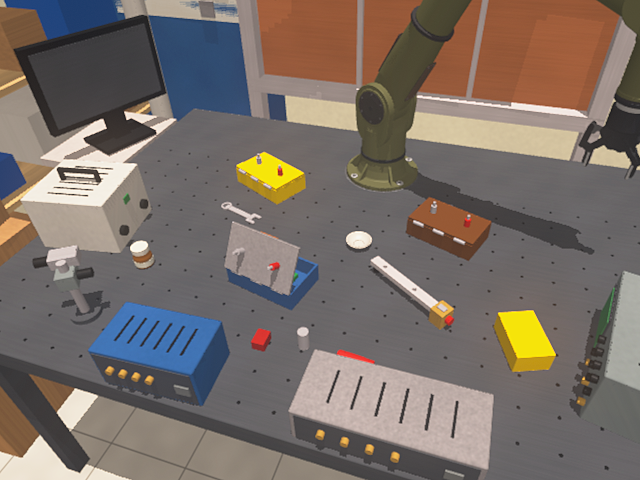

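View pics/top0.png

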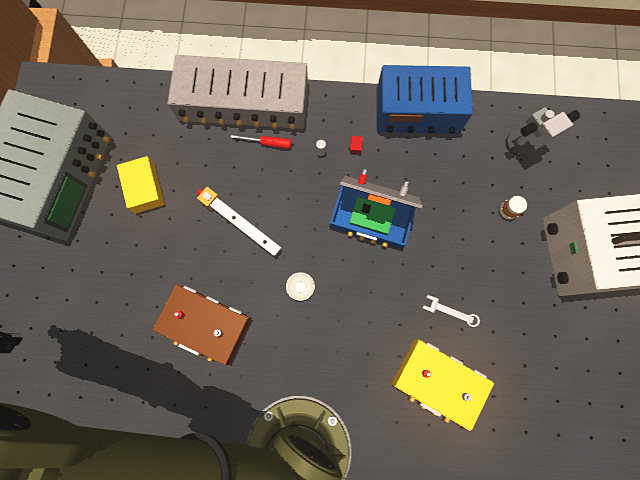

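Both views show the blue dock near pixel (272,272) in scene and (375,212) in top, with its flap leaning open. The bracket is at (415,292) in scene and (240,220) in top. The brown and yellow docks are look-alikes. I'll plan a constant-twist arc to behind the flap.

```bash
cat > h.py <<'E'
from station import *
import cv2,numpy as np
from scipy.spatial.transform import Rotation as R
from scipy.linalg import logm
def T(p,rpy):
    M=np.eye(4);M[:3,:3]=R.from_euler('xyz',rpy,degrees=True).as_matrix();M[:3,3]=p;return M
def rows(A,B,n):
    "constant row repeated n times from A to B (units)"
    L=logm(np.linalg.inv(A)@B).real/n
    w=np.degrees([L[2,1],L[0,2],L[1,0]])/6
    return np.r_[L[:3,3]/.025,w]
def cur():
    s=read_state();return T(s['position'],s['ee_rot'])
def show(B,n):
    r=rows(cur(),B,n);print(n,'x',r.round(3).tolist(),'max',abs(r).max().round(2))
def spots(qs,cams=("scene","top"),k=3):
    for n in cams:
        im=get_image(n);c=camera_info(n)
        for q in qs:
            for r in spot_point(n,q)[:k]:
                p=np.array(c["extrinsics"])@np.r_[r["at"],1];print(n,q,round(r["conf"],2),p[:3].round(4))
def pic(n,name):
    im=get_image(n);cv2.imwrite(f"pics/{name}.png",im[:,:,::-1])
H=np.array([.629,-.1565]);dy=-12.7
ex=np.array([np.cos(np.radians(dy)),np.sin(np.radians(dy))])
def fl(u,h,yaw=dy+90): # u along -dock x from hinge
    return T(np.r_[H-ex*u,h],[180,0,yaw])
E
python3 - <<'E'
from h import *
B=fl(-.025,.23)
for n in (32,40):show(B,n)
print(B[:3,3],read_state()['clock'])
E
```

```text
32 x [-1.16, 0.037, 0.002, -0.0, 0.0, 0.421] max 1.16
40 x [-0.928, 0.03, 0.001, -0.0, 0.0, 0.337] max 0.93
[ 0.65338836 -0.16199616  0.23      ] 1.0
```

Request:
play_rows([
  [-0.93,0.03,0,0,0,0.34,0],
  [-0.93,0.03,0,0,0,0.34,0],
  [-0.93,0.03,0,0,0,0.34,0],
  [-0.93,0.03,0,0,0,0.34,0],
  [-0.93,0.03,0,0,0,0.34,0],
  [-0.93,0.03,0,0,0,0.34,0],
  [-0.93,0.03,0,0,0,0.34,0],
  [-0.93,0.03,0,0,0,0.34,0],
])

```text
clock: 1.67
position: [0.3984, 0.4951, 0.2313]
ee_rot: [180.0, -0.0, 141.8]
force: [0.7, 0.7, 0.7]
grip_width: 0.002
```

Request:
play_rows([
  [-0.93,0.03,0,0,0,0.34,0],
  [-0.93,0.03,0,0,0,0.34,0],
  [-0.93,0.03,0,0,0,0.34,0],
  [-0.93,0.03,0,0,0,0.34,0],
  [-0.93,0.03,0,0,0,0.34,0],
  [-0.93,0.03,0,0,0,0.34,0],
  [-0.93,0.03,0,0,0,0.34,0],
  [-0.93,0.03,0,0,0,0.34,0],
])

```text
clock: 2.33
position: [0.5329, 0.3674, 0.2313]
ee_rot: [180.0, -0.0, 125.4]
force: [0.4, -0.6, 0.2]
grip_width: -0.003
```

Request:
play_rows([
  [-0.93,0.03,0,0,0,0.34,0],
  [-0.93,0.03,0,0,0,0.34,0],
  [-0.93,0.03,0,0,0,0.34,0],
  [-0.93,0.03,0,0,0,0.34,0],
  [-0.93,0.03,0,0,0,0.34,0],
  [-0.93,0.03,0,0,0,0.34,0],
  [-0.93,0.03,0,0,0,0.34,0],
  [-0.93,0.03,0,0,0,0.34,0],
])

```text
clock: 3.0
position: [0.626, 0.207, 0.2312]
ee_rot: [180.0, -0.0, 109.1]
force: [0.1, -0.1, -0.8]
grip_width: 0.002
```

Request:
play_rows([
  [-0.93,0.03,0,0,0,0.34,0],
  [-0.93,0.03,0,0,0,0.34,0],
  [-0.93,0.03,0,0,0,0.34,0],
  [-0.93,0.03,0,0,0,0.34,0],
  [-0.93,0.03,0,0,0,0.34,0],
  [-0.93,0.03,0,0,0,0.34,0],
  [-0.93,0.03,0,0,0,0.34,0],
  [-0.93,0.03,0,0,0,0.34,0],
])

```text
clock: 3.67
position: [0.6704, 0.0269, 0.2312]
ee_rot: [-180.0, -0.0, 92.8]
force: [0.6, -0.3, -0.5]
grip_width: 0.0
```

```bash
python3 - <<'E'
from h import *
s=read_state();print(s['position'],s['ee_rot'],s['qpos'],s['force'],s['clock'])
show(fl(-.025,.23),8)
E
```

```text
[0.67037632 0.02694417 0.23116254] [-1.79997289e+02 -6.75661154e-03  9.28135045e+01] [-8.10811575 33.15659748  6.69118314 78.34360623 -3.92856431 68.72721767
  1.74215662] [ 0.55710286 -0.28543489 -0.45201069] 3.6667
8 x [-0.951, -0.003, 0.006, -0.0, -0.0, 0.323] max 0.95
```

Request:
play_rows([
  [-0.95,0,0,0,0,0.32,0],
  [-0.95,0,0,0,0,0.32,0],
  [-0.95,0,0,0,0,0.32,0],
  [-0.95,0,0,0,0,0.32,0],
  [-0.95,0,0,0,0,0.32,0],
  [-0.95,0,0,0,0,0.32,0],
  [-0.95,0,0,0,0,0.32,0],
  [-0.95,0,0,0,0,0.32,0],
])

```text
clock: 4.33
position: [0.6574, -0.1621, 0.2312]
ee_rot: [180.0, -0.0, 77.5]
force: [1.3, -0.6, -0.6]
grip_width: -0.004
```

```bash
python3 - <<'E'
from h import *
spots(["flap_hinge","flap_push","post_red","post_plain"])
pic("scene","s1");s=read_state();print(s['position'],s['ee_rot'])
A=cur()
B=fl(-.025,.145);show(B,4);A=B
for a in np.linspace(1.1,0,15):
    uc=.1*np.cos(a)-.008*np.sin(a);h=.05+.1*np.sin(a)+.008*np.cos(a)
    B=fl(uc-.012,h);print(round(a,2),rows(A,B,1).round(2)[:3]);A=B
E
```

```text
scene flap_hinge 0.95 [ 0.2287 -0.3478  0.0538]
scene flap_hinge 0.7 [0.3262 0.2258 0.0488]
scene flap_hinge 0.66 [ 0.6295 -0.1579  0.0561]
scene flap_push 0.8 [0.2349 0.2596 0.0615]
scene flap_push 0.65 [ 0.5911 -0.1456  0.1418]
scene flap_push 0.62 [ 0.1413 -0.302   0.0591]
scene post_red 0.88 [ 0.6515 -0.1108  0.1231]
scene post_red 0.81 [0.2844 0.2925 0.0914]
scene post_red 0.6 [ 0.201  -0.2765  0.0908]
scene post_plain 0.9 [ 0.6235 -0.207   0.1252]
scene post_plain 0.8 [ 0.1545 -0.3656  0.0933]
scene post_plain 0.59 [ 0.7538  0.1586 -0.0067]
top flap_hinge 0.87 [0.3302 0.2261 0.0532]
top flap_hinge 0.28 [ 0.3466 -0.3494 -0.0018]
top flap_push 0.81 [ 0.1419 -0.3007  0.0558]
top flap_push 0.6 [0.2354 0.2642 0.0609]
top post_red 0.78 [0.2909 0.2926 0.0894]
top post_red 0.7 [ 0.2    -0.2723  0.0931]
top post_red 0.58 [0.5371 0.2021 0.024 ]
top post_plain 0.96 [0.2559 0.1999 0.0955]
top post_plain 0.68 [ 0.1577 -0.3642  0.0931]
top post_plain 0.24 [0.4846 0.1201 0.0198]
[ 0.65777921 -0.16006064  0.231253  ] [-1.79993602e+02 -1.86217629e-02  7.76278696e+01]
4 x [-0.029, -0.039, 0.863, -0.0, -0.001, 0.014] max 0.86
1.1 [-0.   -2.05  0.09]
1.02 [-0.   -0.29  0.13]
0.94 [-0.   -0.28  0.15]
0.86 [-0.   -0.26  0.17]
0.79 [-0.   -0.25  0.19]
0.71 [-0.   -0.23  0.21]
0.63 [ 0.   -0.21  0.23]
0.55 [-0.   -0.2   0.25]
0.47 [ 0.   -0.18  0.26]
0.39 [-0.   -0.15  0.27]
0.31 [ 0.   -0.13  0.29]
0.24 [-0.   -0.11  0.3 ]
0.16 [ 0.   -0.09  0.3 ]
0.08 [-0.   -0.06  0.31]
0.0 [ 0.   -0.04  0.31]
```

View pics/s1.png

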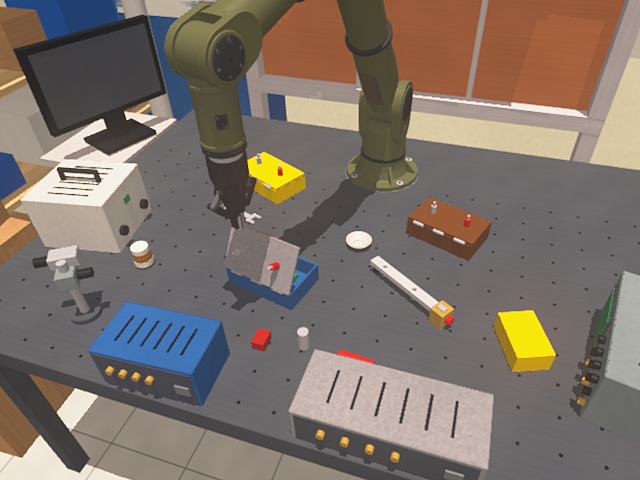

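```bash
cat >> h.py <<'E'
def proj(n,p):
    c=camera_info(n);q=np.linalg.inv(np.array(c['extrinsics']))@np.r_[p,1]
    v=np.array(c['mtx'])@np.array([q[0],-q[1],-q[2]]);return (v[:2]/v[2]).round(1)
E
python3 - <<'E'
from h import *
for p in ([.6574,-.1621,.231],[.65,-.109,.125],[.626,-.2075,.126],[.629,-.1565,.05]):print(proj("scene",p))
im=cv2.imread("pics/s1.png")[170:320,180:340];cv2.imwrite("pics/s1z.png",cv2.resize(im,None,fx=5,fy=5)[:600])
E
```

```text
[237.8 227.5]
[267.9 267.3]
[232.5 251.4]
[256.2 280.4]
```

View pics/s1z.png

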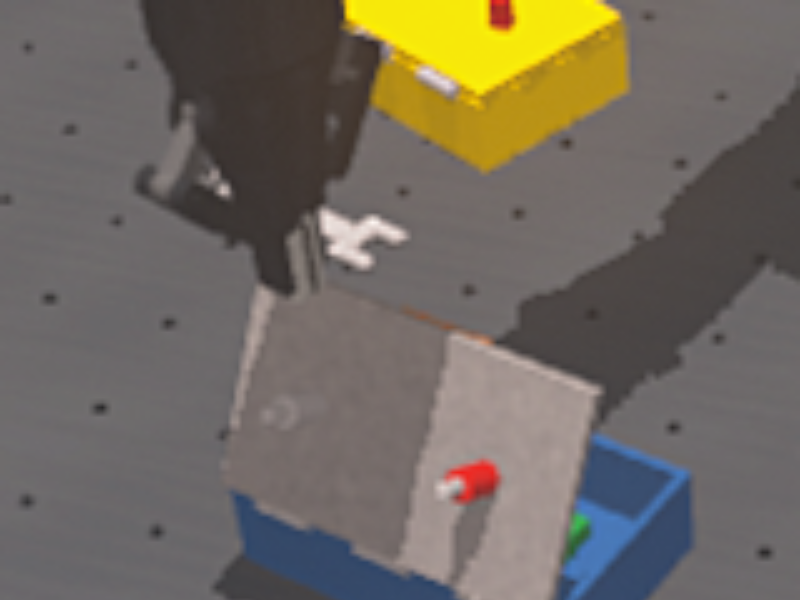

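Request:
play_rows([
  [-0.03,0,0.86,0,0,0,0],
  [-0.03,0,0.86,0,0,0,0],
  [-0.03,0,0.86,0,0,0,0],
  [-0.03,0,0.86,0,0,0,0],
  [0,-0.6,0.02,0,0,0,0],
  [0,-0.5,0.02,0,0,0,0],
  [0,-0.5,0.03,0,0,0,0],
  [0,-0.45,0.03,0,0,0,0],
])

```text
clock: 5.55
position: [0.6063, -0.1524, 0.1425]
ee_rot: [-180.0, -0.0, 77.6]
force: [0.7, 0.2, 0.2]
grip_width: -0.003
```

Request:
play_rows([
  [0,-0.29,0.13,0,0,0,0],
  [0,-0.28,0.15,0,0,0,0],
  [0,-0.26,0.17,0,0,0,0],
  [0,-0.25,0.19,0,0,0,0],
])

```text
clock: 5.88
position: [0.5806, -0.147, 0.1267]
ee_rot: [179.9, -0.0, 77.6]
force: [0.2, 0.2, 2.0]
grip_width: -0.004
```

```bash
python3 - <<'E'
from h import *
spots(["flap_push"],("scene",));
pic("scene","s2");s=read_state();print(s['position'],s['ee_rot'],s['force'])
im=cv2.imread("pics/s2.png")[170:320,180:340];cv2.imwrite("pics/s2z.png",cv2.resize(im,None,fx=4,fy=4)[:600])
E
```

```text
scene flap_push 0.94 [0.2349 0.2575 0.0597]
scene flap_push 0.62 [ 0.1418 -0.3026  0.058 ]
scene flap_push 0.59 [ 0.574  -0.1447  0.1339]
[ 0.5798256  -0.14689725  0.1261221 ] [-1.79907607e+02 -5.76685005e-04  7.75454127e+01] [ 0.83867767  0.16308328 -0.53168499]
```

View pics/s2z.png

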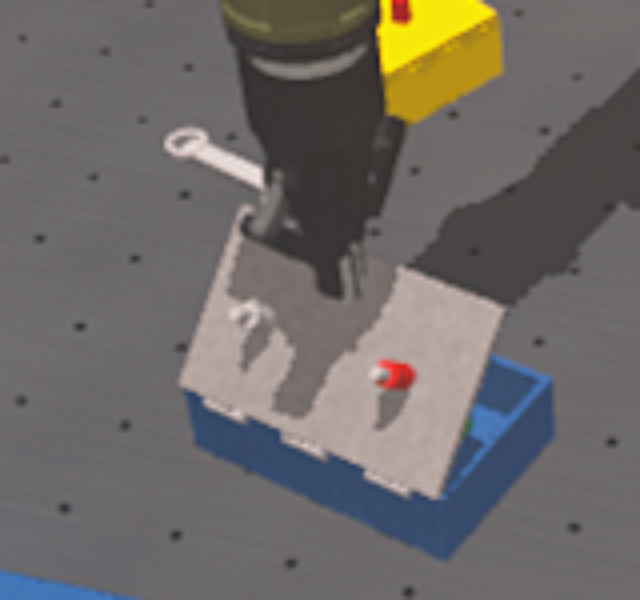

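The flap is swinging down with the fingertips midway between the posts, near pixel (345,290) in the zoom. I'll continue along the arc.

Request:
play_rows([
  [0,-0.23,0.21,0,0,0,0],
  [0,-0.21,0.23,0,0,0,0],
  [0,-0.2,0.25,0,0,0,0],
  [0,-0.18,0.26,0,0,0,0],
  [0,-0.15,0.27,0,0,0,0],
  [0,-0.13,0.29,0,0,0,0],
])

```text
clock: 6.53
position: [0.5528, -0.1411, 0.0882]
ee_rot: [-180.0, 0.0, 77.5]
force: [-0.9, 1.5, 1.6]
grip_width: -0.003
```

Request:
play_rows([
  [0,-0.11,0.3,0,0,0,0],
  [0,-0.09,0.3,0,0,0,0],
  [0,-0.06,0.3,0,0,0,0],
])

```text
clock: 6.78
position: [0.5468, -0.1397, 0.0656]
ee_rot: [-180.0, 0.0, 77.5]
force: [-0.3, -0.1, 1.3]
grip_width: 0.0
```

```bash
python3 - <<'E'
from h import *
s=read_state();print(s['position'],s['ee_rot'],s['force'],s['clock'])
E
```

```text
[ 0.54675042 -0.13972879  0.06559456] [-1.79959189e+02  2.51816774e-03  7.75363486e+01] [-0.29370463 -0.10211295  1.34921132] 6.7833
```

Next I go down about 7.5 mm more, in small rows.

Request:
play_rows([
  [0,-0.03,0.15,0,0,0,0],
  [0,0,0.15,0,0,0,0],
  [0,0,0,0,0,0,0],
])

```text
clock: 7.03
position: [0.5464, -0.1397, 0.0585]
ee_rot: [-180.0, 0.0, 77.5]
force: [0.6, 0.2, -0.2]
grip_width: 0.0
```

Request:
play_rows([
  [0,0,0.05,0,0,0,0],
  [0,0,0.05,0,0,0,0],
  [0,0,0,0,0,0,0],
])

```text
clock: 7.28
position: [0.5469, -0.1398, 0.058]
ee_rot: [179.9, -0.0, 77.5]
force: [-4.3, 0.8, 14.8]
grip_width: -0.002
```

Request:
play_rows([
  [0,0,0.04,0,0,0,0],
  [0,0,0,0,0,0,0],
  [0,0,0,0,0,0,0],
])

```text
clock: 7.53
position: [0.5469, -0.1398, 0.0579]
ee_rot: [179.9, -0.0, 77.5]
force: [-6.0, 2.5, 22.6]
grip_width: -0.003
```

Request:
play_rows([
  [0,0,-0.5,0,0,0,0],
  [0,0,-0.9,0,0,0,0],
  [0,0,-0.9,0,0,0,0],
  [0,0,-0.9,0,0,0,0],
  [0,0,-0.9,0,0,0,0],
  [0,0,-0.9,0,0,0,0],
  [0,0,-0.9,0,0,0,0],
])

```text
clock: 8.12
position: [0.5467, -0.1397, 0.2043]
ee_rot: [180.0, 0.0, 77.5]
force: [0.2, 1.7, -0.5]
grip_width: -0.003
```

```bash
python3 - <<'E'
from h import *
s=read_state();print(s['position'],s['ee_rot'],s['force'],s['clock'])
X=np.radians(58);B=T([.557,.2345,.18],[180,0,58])
for n in (16,24):show(B,n)
E
```

```text
[ 0.54672141 -0.13974071  0.2043249 ] [1.79957273e+02 5.42293351e-03 7.75372624e+01] [ 0.24071515  1.6911574  -0.52441546] 8.1167
16 x [0.88, -0.332, 0.061, 0.0, -0.0, 0.204] max 0.88
24 x [0.587, -0.221, 0.04, 0.0, -0.0, 0.136] max 0.59
```

Request:
play_rows([
  [0.88,-0.33,0,0,0,0.2,60],
  [0.88,-0.33,0,0,0,0.2,60],
  [0.88,-0.33,0,0,0,0.2,60],
  [0.88,-0.33,0,0,0,0.2,60],
  [0.88,-0.33,0,0,0,0.2,60],
  [0.88,-0.33,0,0,0,0.2,60],
  [0.88,-0.33,0,0,0,0.2,60],
  [0.88,-0.33,0,0,0,0.2,60],
])

```text
clock: 8.78
position: [0.5339, 0.0488, 0.2032]
ee_rot: [180.0, -0.0, 67.9]
force: [0.7, 1.0, 0.2]
grip_width: 0.702
```

```bash
python3 - <<'E'
from h import *
spots(["dock","flap_hinge","flap_push","post_red","post_plain","bracket","balance","hole_near_block","hole_far"])
pic("scene","s3");pic("top","t3");s=read_state();print(s['position'],s['ee_rot'],s['force'],s['clock'])
a=cv2.imread("pics/s3.png")[190:340,200:480];b=cv2.imread("pics/t3.png")[120:270,180:460]
cv2.imwrite("pics/z3.png",np.vstack([cv2.resize(a,(560,300)),cv2.resize(b,(560,300))]))
E
```

```text
scene dock 0.94 [2.717e-01 2.489e-01 1.000e-04]
scene dock 0.88 [ 0.5683 -0.1411 -0.0016]
scene dock 0.71 [ 0.1768 -0.3214 -0.0025]
scene flap_hinge 0.83 [ 0.229  -0.3473  0.0508]
scene flap_hinge 0.75 [0.3311 0.2241 0.048 ]
scene flap_hinge 0.71 [ 0.6297 -0.1569  0.0537]
scene flap_push 0.79 [ 0.5328 -0.1333  0.0598]
scene flap_push 0.78 [ 0.1409 -0.3018  0.0588]
scene flap_push 0.74 [0.2357 0.2558 0.0614]
scene post_red 0.94 [0.2839 0.2923 0.0932]
scene post_red 0.91 [ 0.5805 -0.0929  0.0891]
scene post_red 0.91 [ 0.2002 -0.2765  0.0952]
scene post_plain 0.9 [ 0.1558 -0.3672  0.0941]
scene post_plain 0.71 [0.251  0.199  0.0906]
scene post_plain 0.56 [ 0.5576 -0.192   0.0944]
scene bracket 0.87 [0.5192 0.1797 0.002 ]
scene bracket 0.34 [0.5588 0.2326 0.0309]
scene balance 0.97 [0.5574 0.2355 0.0305]
scene hole_near_block 0.8 [0.5385 0.2052 0.0222]
scene hole_far 0.82 [0.48   0.1187 0.0236]
scene hole_far 0.28 [ 0.5312 -0.1333  0.06  ]
top dock 0.88 [ 0.5734 -0.1435 -0.    ]
top dock 0.78 [ 0.1838 -0.3133 -0.0004]
top flap_hinge 0.73 [ 0.6327 -0.1546  0.0484]
top flap_hinge 0.63 [ 0.2391 -0.3507  0.0474]
top flap_hinge 0.33 [ 0.5626 -0.194   0.0936]
top flap_push 0.86 [ 0.1439 -0.3014  0.0563]
top flap_push 0.73 [ 0.5369 -0.1313  0.061 ]
top flap_push 0.59 [0.5575 0.2327 0.026 ]
top post_red 0.84 [ 0.2001 -0.2776  0.0905]
top post_red 0.55 [ 0.5862 -0.091   0.091 ]
top post_red 0.53 [0.2915 0.2917 0.0909]
top post_plain 0.9 [ 0.1547 -0.3636  0.0927]
top post_plain 0.74 [ 0.5592 -0.1936  0.097 ]
top post_plain 0.52 [6.054e-01 4.470e-01 5.000e-04]
top bracket 0.53 [ 0.5854 -0.0906  0.0914]
top balance 0.73 [0.5597 0.2341 0.0271]
top hole_near_block 0.37 [ 0.6171 -0.489  -0.0007]
top hole_far 0.73 [ 5.731e-01 -1.411e-01  3.000e-04]
[0.53379236 0.04770456 0.20301599] [-1.79996416e+02  2.72891949e-03  6.79462224e+01] [ 0.231716    0.6049757  -0.29083307] 9.8833
```

View pics/z3.png

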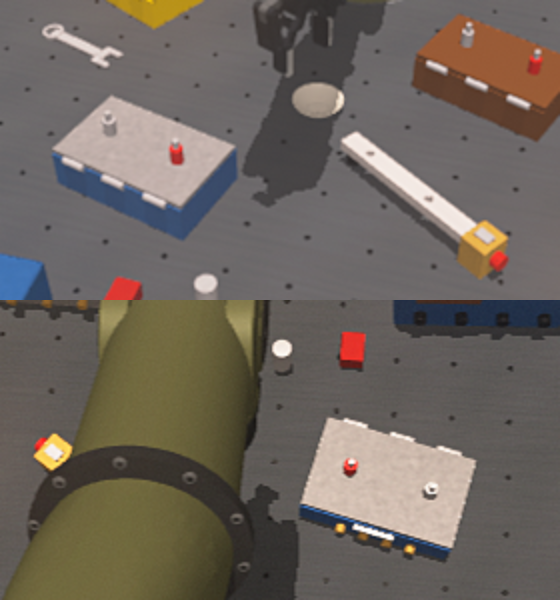

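```bash
python3 - <<'E'
from h import *
def fit(pts):
    L=np.array([p[0] for p in pts]);W=np.array([p[1] for p in pts])
    l=L.mean(0);w=W.mean(0);A=L-l;B=W-w
    th=np.arctan2((A[:,0]*B[:,1]-A[:,1]*B[:,0]).sum(),(A*B).sum());M=np.array([[np.cos(th),-np.sin(th)],[np.sin(th),np.cos(th)]])
    t=w-M@l;print(t.round(4),np.degrees(th).round(2),((L@M.T+t-W)*1000).round(1).tolist());return t,th
D=fit([((0,0),(.5683,-.1411)),((0,0),(.5734,-.1435)),((0,0),(.5687,-.1426)),((0,0),(.5751,-.1441)),((.06,0),(.6297,-.1569)),((.06,0),(.6295,-.1579)),((.06,0),(.6273,-.1564)),((.06,0),(.6327,-.1546)),((-.04,0),(.5328,-.1333)),((-.04,0),(.5369,-.1313)),((0,.05),(.5805,-.0929)),((0,.05),(.5862,-.091)),((0,-.05),(.5576,-.192)),((0,-.05),(.5592,-.1936))])
b=fit([((0,0),(.5192,.1797)),((0,0),(.5162,.179)),((0,0),(.5183,.1724)),((.065,0),(.5574,.2355)),((.065,0),(.5597,.2341)),((.065,0),(.5567,.234)),((.065,0),(.558,.2354)),((.03,0),(.5385,.2052)),((.03,0),(.5384,.2038)),((.03,0),(.537,.2056)),((-.07,0),(.48,.1187)),((-.07,0),(.4819,.1225)),((-.07,0),(.4874,.1189))])
# overlay check
for n,f in(("scene","s3"),("top","t3")):
    im=cv2.imread(f"pics/{f}.png");im=cv2.resize(im,None,fx=4,fy=4,interpolation=cv2.INTER_CUBIC)
    def dot(pose,loc,col):
        t,th=pose;M=np.array([[np.cos(th),-np.sin(th)],[np.sin(th),np.cos(th)]])
        q=proj(n,np.r_[t+M@np.array(loc[:2]),loc[2]]);cv2.circle(im,tuple(int(v*4+2) for v in q),3,col,-1)
    for l in((0,.05,.092),(0,-.05,.092),(-.058,.095,.058),(-.058,-.095,.058),(.06,.095,.058),(.06,-.095,.058)):dot(D,l,(0,255,0))
    for l in((.03,0,.036),(-.07,0,.036),(-.11,.013,.036),(-.11,-.013,.036),(.097,.02,.044),(.133,.02,.044),(.133,-.02,.044),(.097,-.02,.044)):dot(b,l,(255,0,255))
    if n=="scene":
        cv2.imwrite("pics/o1.png",im[920:1240,880:1320]);cv2.imwrite("pics/o2.png",im[1000:1340,1440:1860])
    else: cv2.imwrite("pics/o3.png",im[680:1020,1280:1720])
np.save("pose.npy",[*D[0],D[1],*b[0],b[1]])
c=b[0]+.065*np.array([np.cos(b[1]),np.sin(b[1])]);print(c)
show(T(np.r_[c,.10],[180,0,np.degrees(b[1])]),8)
a=[cv2.resize(cv2.imread(f"pics/o{i}.png"),(400,300)) for i in(1,2,3)]
cv2.imwrite("pics/o.png",np.vstack([np.hstack(a[:2]),np.hstack([a[2],a[2]])]))
E
```

```text
[ 0.5716 -0.1423] -13.91 [[3.3, -1.2], [-1.8, 1.2], [2.9, 0.3], [-3.5, 1.8], [0.2, 0.1], [0.4, 1.1], [2.6, -0.4], [-2.8, -2.2], [-0.0, 0.6], [-4.1, -1.4], [3.1, -0.9], [-2.6, -2.8], [2.0, 1.1], [0.4, 2.7]]
[0.5209 0.179 ] 56.81 [[1.7, -0.7], [4.7, 0.0], [2.6, 6.6], [-0.9, -2.1], [-3.2, -0.7], [-0.2, -0.6], [-1.5, -2.0], [-1.1, -1.0], [-1.0, 0.4], [0.4, -1.4], [2.6, 1.8], [0.7, -2.0], [-4.8, 1.6]]
[0.55651337 0.23344285]
8 x [0.877, -0.33, 0.515, -0.0, 0.0, 0.232] max 0.88
```

View pics/o.png

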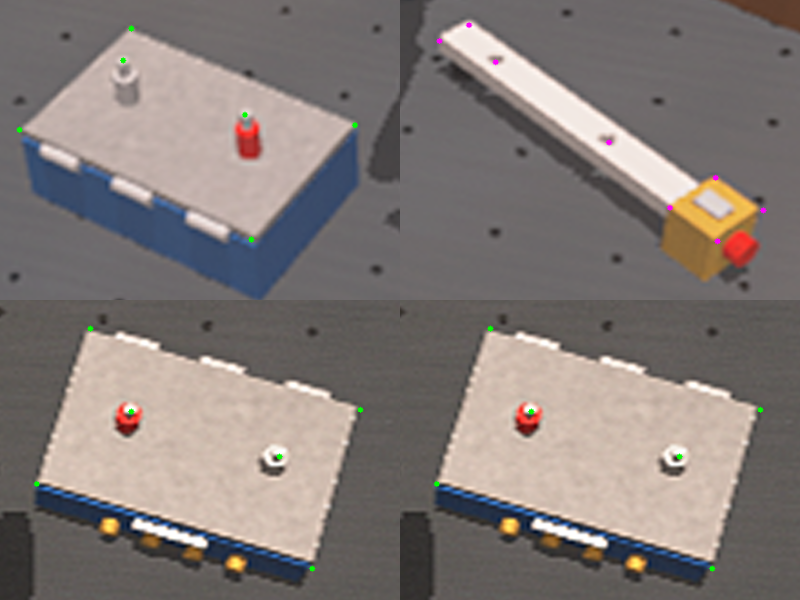

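The overlay fits: the projected flap corners and post tips, and the bracket holes and corners, all land on the picture to within 1 px or so. The flap is flat and shut. Next I go to the bracket.

Request:
play_rows([
  [0.88,-0.33,0.5,0,0,0.23,60],
  [0.88,-0.33,0.5,0,0,0.23,60],
  [0.88,-0.33,0.5,0,0,0.23,60],
  [0.88,-0.33,0.5,0,0,0.23,60],
  [0.88,-0.33,0.5,0,0,0.23,60],
  [0.88,-0.33,0.5,0,0,0.23,60],
  [0.88,-0.33,0.5,0,0,0.23,60],
  [0.88,-0.33,0.5,0,0,0.23,60],
])

```text
clock: 10.55
position: [0.5545, 0.2355, 0.1024]
ee_rot: [180.0, -0.0, 56.8]
force: [-0.4, 0.8, 0.1]
grip_width: 0.702
```

Request:
play_rows([
  [0,0,0,0,0,0,60],
  [0,0,0,0,0,0,60],
])

```text
clock: 10.72
position: [0.5538, 0.2358, 0.1019]
ee_rot: [-179.9, 0.1, 57.1]
force: [0.1, -1.5, 0.6]
grip_width: 0.704
```

```bash
python3 - <<'E'
from h import *
P=np.load("pose.npy");c=P[3:5]+.065*np.array([np.cos(P[5]),np.sin(P[5])])
s=read_state();print(s['position'],s['ee_rot'],s['grip_width'])
show(T(np.r_[c,.009],[180,0,np.degrees(P[5])]),5)
pic("scene","s4");im=cv2.imread("pics/s4.png")[220:340,360:520];cv2.imwrite("pics/s4z.png",cv2.resize(im,(640,480)))
E
```

```text
[0.55376079 0.23579968 0.10187023] [-1.79930229e+02  7.77125813e-02  5.70821424e+01] 0.7038759262690854
5 x [-0.003, 0.029, 0.743, -0.002, 0.003, 0.009] max 0.74
```

View pics/s4z.png

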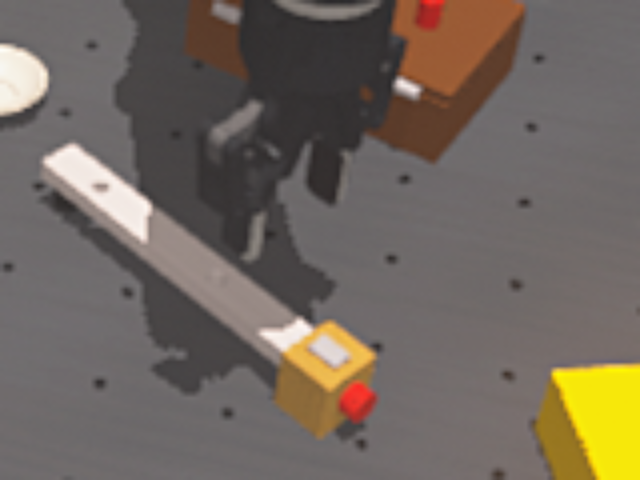

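Request:
play_rows([
  [0,0.03,0.74,0,0,0,60],
  [0,0.03,0.74,0,0,0,60],
  [0,0.03,0.74,0,0,0,60],
  [0,0.03,0.74,0,0,0,60],
  [0,0.03,0.74,0,0,0,60],
  [0,0,0,0,0,0,60],
])

```text
clock: 11.27
position: [0.5564, 0.2297, 0.0082]
ee_rot: [-179.9, 0.2, 56.8]
force: [-0.5, -0.6, -1.0]
grip_width: 0.705
```

Request:
play_rows([
  [0,0,0,0,0,0,34],
  [0,0,0,0,0,0,30],
  [0,0,0,0,0,0,24],
  [0,0,0,0,0,0,18],
  [0,0,0,0,0,0,15],
  [0,0,0,0,0,0,15],
  [0,0,0,0,0,0,15],
], force=70)

```text
clock: 11.85
position: [0.5581, 0.2323, 0.0124]
ee_rot: [180.0, -0.1, 56.9]
force: [-2.3, -0.5, 5.4]
grip_width: 0.285
```

```bash
python3 - <<'E'
from h import *
s=read_state();print(s['position'],s['ee_rot'],s['grip_width'],s['force'],s['torque'],s['clock'])
E
```

```text
[0.5580533  0.23231108 0.01242961] [ 1.79957297e+02 -9.52807504e-02  5.68835559e+01] 0.284694344302191 [-2.31706235 -0.48767635  5.35668385] [-0.09533168  0.52033997 -0.12450096] 11.85
```

Request:
play_rows([
  [0,0,0,0,0,0,15],
  [0,0,0,0,0,0,15],
])

```text
clock: 12.02
position: [0.5581, 0.2323, 0.0124]
ee_rot: [180.0, -0.1, 56.9]
force: [-3.0, -0.9, 5.8]
grip_width: 0.29
```

```bash
python3 - <<'E'
from h import *
s=read_state();print(s['position'],s['ee_rot'],s['grip_width'],s['force'],s['torque'],s['clock'])
pic("scene","s5");im=cv2.imread("pics/s5.png")[220:340,360:520];cv2.imwrite("pics/s5z.png",cv2.resize(im,(640,480)))
E
```

```text
[0.55806238 0.23229994 0.01239987] [ 1.79956073e+02 -9.18412990e-02  5.68870458e+01] 0.29034769711641073 [-2.98404175 -0.93377845  5.76368044] [-0.05748753  0.48798217 -0.15092205] 12.0167
```

View pics/s5z.png

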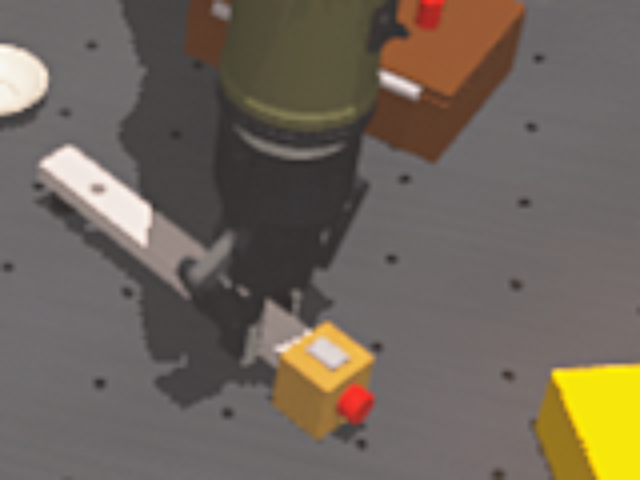

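Request:
play_rows([
  [0,0,0,0,0,0,15],
  [0,0,0,0,0,0,15],
  [0,0,-0.2,0,0,0,15],
  [0,0,-0.3,0,0,0,15],
  [0,0,-0.3,0,0,0,15],
  [0,0,-0.3,0,0,0,15],
  [0,0,-0.2,0,0,0,15],
  [0,0,0,0,0,0,15],
], force=90)

```text
clock: 12.73
position: [0.5585, 0.2324, 0.0446]
ee_rot: [179.9, -0.1, 56.9]
force: [0.1, 0.6, -4.3]
grip_width: 0.289
```

```bash
python3 - <<'E'
from h import *
s=read_state();print(s['position'],s['ee_rot'],s['grip_width'],s['force'],s['torque'],s['clock'])
pic("scene","s6");im=cv2.imread("pics/s6.png")[200:340,350:510];cv2.imwrite("pics/s6z.png",cv2.resize(im,(640,560)))
E
```

```text
[0.558492   0.23243194 0.04461742] [ 1.79922827e+02 -1.11324907e-01  5.68993986e+01] 0.2889071687530434 [ 0.08282187  0.55072967 -4.29681448] [ 0.01401221 -0.04968462  0.00981368] 12.7333
```

View pics/s6z.png

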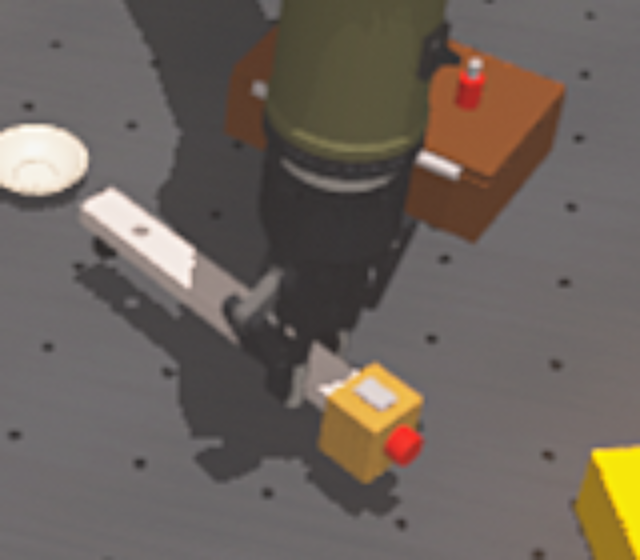

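The bracket came up level (weight about 4.3 N, moment near 0). Next I raise and carry it.

```bash
python3 - <<'E'
from h import *
P=np.load("pose.npy");D=P[:2];th=P[2]
c=D+.085*np.array([-np.sin(th),np.cos(th)]);yaw=np.degrees(th)+90;print(c,yaw)
A=cur();print(A[:3,3]);A[2,3]+=.14;B=T(np.r_[c,.185],[180,0,yaw])
for n in(20,24,32):print(n,rows(A,B,n).round(3))
E
```

```text
[ 0.59204853 -0.05983109] 76.08931229591825
[0.55809282 0.23233335 0.04385779]
20 [-0.511  0.297 -0.002  0.    -0.    -0.16 ]
24 [-0.426  0.247 -0.002  0.    -0.    -0.133]
32 [-0.319  0.185 -0.002  0.    -0.    -0.1  ]
```

Request:
play_rows([
  [0,0,-0.4,0,0,0,15],
  [0,0,-0.7,0,0,0,15],
  [0,0,-0.9,0,0,0,15],
  [0,0,-0.9,0,0,0,15],
  [0,0,-0.9,0,0,0,15],
  [0,0,-0.9,0,0,0,15],
  [0,0,-0.6,0,0,0,15],
  [0,0,-0.3,0,0,0,15],
])

```text
clock: 13.45
position: [0.5584, 0.2322, 0.1857]
ee_rot: [179.9, -0.1, 56.9]
force: [-0.3, 0.0, -4.6]
grip_width: 0.281
```

Request:
play_rows([
  [-0.11,0.06,0,0,0,-0.03,15],
  [-0.21,0.12,0,0,0,-0.07,15],
  [-0.32,0.19,0,0,0,-0.1,15],
  [-0.43,0.25,0,0,0,-0.13,15],
  [-0.43,0.25,0,0,0,-0.13,15],
  [-0.43,0.25,0,0,0,-0.13,15],
  [-0.43,0.25,0,0,0,-0.13,15],
  [-0.43,0.25,0,0,0,-0.13,15],
])

```text
clock: 14.12
position: [0.5557, 0.1494, 0.1816]
ee_rot: [-179.9, 0.1, 62.0]
force: [0.2, -0.4, -5.4]
grip_width: 0.282
```

Request:
play_rows([
  [-0.43,0.25,0,0,0,-0.13,15],
  [-0.43,0.25,0,0,0,-0.13,15],
  [-0.43,0.25,0,0,0,-0.13,15],
  [-0.43,0.25,0,0,0,-0.13,15],
  [-0.43,0.25,0,0,0,-0.13,15],
  [-0.43,0.25,0,0,0,-0.13,15],
  [-0.43,0.25,0,0,0,-0.13,15],
  [-0.43,0.25,0,0,0,-0.13,15],
])

```text
clock: 14.78
position: [0.564, 0.0505, 0.1816]
ee_rot: [-179.9, 0.1, 68.2]
force: [-0.1, -0.1, -4.6]
grip_width: 0.285
```

Request:
play_rows([
  [-0.43,0.25,0,0,0,-0.13,15],
  [-0.43,0.25,0,0,0,-0.13,15],
  [-0.43,0.25,0,0,0,-0.13,15],
  [-0.43,0.25,0,0,0,-0.13,15],
  [-0.32,0.19,0,0,0,-0.1,15],
  [-0.21,0.12,0,0,0,-0.07,15],
  [-0.11,0.06,0,0,0,-0.03,15],
  [0,0,0,0,0,0,15],
])

```text
clock: 15.45
position: [0.5766, -0.0159, 0.1823]
ee_rot: [-179.9, 0.1, 72.5]
force: [-0.5, -0.2, -5.5]
grip_width: 0.283
```

```bash
python3 - <<'E'
from h import *
P=np.load("pose.npy");D=P[:2];th=P[2]
c=D+.085*np.array([-np.sin(th),np.cos(th)]);yaw=np.degrees(th)+90
s=read_state();print(s['position'],s['ee_rot'],s['grip_width'],s['force'],s['torque'],s['clock'])
for z in(.185,.1325):show(T(np.r_[c,z],[180,0,yaw]),8)
E
```

```text
[ 0.57663544 -0.01591624  0.1823134 ] [-1.79930522e+02  5.02414316e-02  7.24807559e+01] 0.2829229183152444 [-0.50364994 -0.1692812  -5.52152811] [ 0.02538811 -0.03033983  0.00431028] 15.45
8 x [-0.191, 0.134, -0.013, -0.001, 0.001, -0.075] max 0.19
8 x [-0.19, 0.134, 0.249, -0.001, 0.001, -0.075] max 0.25
```

Request:
play_rows([
  [-0.15,0.1,0,0,0,-0.06,15],
  [-0.22,0.16,0,0,0,-0.09,15],
  [-0.25,0.18,0,0,0,-0.1,15],
  [-0.25,0.18,0,0,0,-0.1,15],
  [-0.25,0.18,0,0,0,-0.1,15],
  [-0.25,0.17,0,0,0,-0.1,15],
  [-0.15,0.1,0,0,0,-0.05,15],
  [0,0,0,0,0,0,15],
])

```text
clock: 16.12
position: [0.5928, -0.0604, 0.183]
ee_rot: [180.0, 0.0, 76.1]
force: [0.2, -0.0, -4.1]
grip_width: 0.29
```

Request:
play_rows([
  [0,0,0.1,0,0,0,15],
  [0,0,0.3,0,0,0,15],
  [0,0,0.35,0,0,0,15],
  [0,0,0.35,0,0,0,15],
  [0,0,0.35,0,0,0,15],
  [0,0,0.2,0,0,0,15],
  [0,0,0.1,0,0,0,15],
  [0,0,0,0,0,0,15],
])

```text
clock: 16.78
position: [0.5921, -0.0584, 0.1383]
ee_rot: [-179.9, 0.0, 76.2]
force: [-0.7, 0.4, -4.6]
grip_width: 0.289
```

```bash
python3 - <<'E'
from h import *
P=np.load("pose.npy");D=P[:2];th=P[2]
c=D+.085*np.array([-np.sin(th),np.cos(th)]);yaw=np.degrees(th)+90
s=read_state();print(s['position'],s['ee_rot'],s['grip_width'],s['force'],s['torque'],s['clock'])
show(T(np.r_[c,.1325],[180,0,yaw]),1)
spots(["post_red","post_plain","bracket","balance","hole_near_block","hole_far"])
pic("scene","s7");pic("top","t7")
t=c-.065*np.array([np.cos(np.radians(yaw)),np.sin(np.radians(yaw))])
M=np.array([[np.cos(th+np.pi/2),-np.sin(th+np.pi/2)],[np.sin(th+np.pi/2),np.cos(th+np.pi/2)]])
out=[]
for n,f,x,y in(("scene","s7",200,170),("top","t7",280,130)):
    im=cv2.resize(cv2.imread(f"pics/{f}.png"),None,fx=4,fy=4,interpolation=cv2.INTER_CUBIC)
    for l in((.03,0,.036),(-.07,0,.036),(-.11,.013,.036),(-.11,-.013,.036),(.097,.02,.044),(.133,.02,.044),(.133,-.02,.044),(.097,-.02,.044)):
        q=proj(n,np.r_[t+M@np.array(l[:2]),l[2]+.120]);cv2.circle(im,tuple(int(v*4+2) for v in q),2,(255,0,255),-1)
    out.append(im[y*4:y*4+600,x*4:x*4+600][:, :])
cv2.imwrite("pics/z7.png",cv2.resize(np.hstack(out),(800,400)))
E
```

```text
[ 0.59206801 -0.0583944   0.13833597] [-1.79914100e+02  1.85825523e-02  7.61683259e+01] 0.28853858708384866 [-0.71719753  0.40368798 -4.5741062 ] [ 0.01008739  0.01874662 -0.01836035] 16.7833
1 x [-0.056, 0.013, 0.233, -0.014, 0.003, 0.013] max 0.23
scene post_red 0.96 [ 0.581  -0.0937  0.0921]
scene post_red 0.95 [ 0.1986 -0.2744  0.0928]
scene post_red 0.59 [0.2867 0.2919 0.0931]
scene post_plain 0.67 [ 0.5586 -0.1921  0.0949]
scene post_plain 0.6 [ 0.6291 -0.1596  0.0544]
scene post_plain 0.59 [0.253  0.1999 0.0908]
scene bracket 0.82 [ 0.576  -0.1204  0.1314]
scene bracket 0.39 [ 0.5594 -0.1936  0.0967]
scene bracket 0.34 [ 0.7573  0.1593 -0.0045]
scene balance 0.75 [ 0.5914 -0.0568  0.1561]
scene hole_near_block 0.94 [ 0.5854 -0.0938  0.1486]
scene hole_near_block 0.42 [ 0.7564 -0.095  -0.0038]
scene hole_far 0.57 [ 0.56   -0.1905  0.1522]
top post_red 0.94 [0.2916 0.2963 0.0933]
top post_red 0.85 [ 0.2007 -0.2731  0.0923]
top post_red 0.28 [ 0.6129 -0.4885  0.0008]
top post_plain 0.92 [ 0.5607 -0.1938  0.0944]
top post_plain 0.6 [ 0.1554 -0.3603  0.0958]
top post_plain 0.55 [ 0.6052  0.4483 -0.0024]
top bracket 0.64 [ 0.577  -0.1285  0.1279]
top bracket 0.54 [ 0.3483 -0.3487  0.0033]
top bracket 0.23 [ 6.136e-01 -4.891e-01  4.000e-04]
top balance 0.59 [ 7.567e-01  1.562e-01 -5.000e-04]
top hole_far 0.73 [ 0.5614 -0.1907  0.1472]
top hole_far 0.6 [ 6.163e-01 -4.877e-01  4.000e-04]
```

View pics/z7.png

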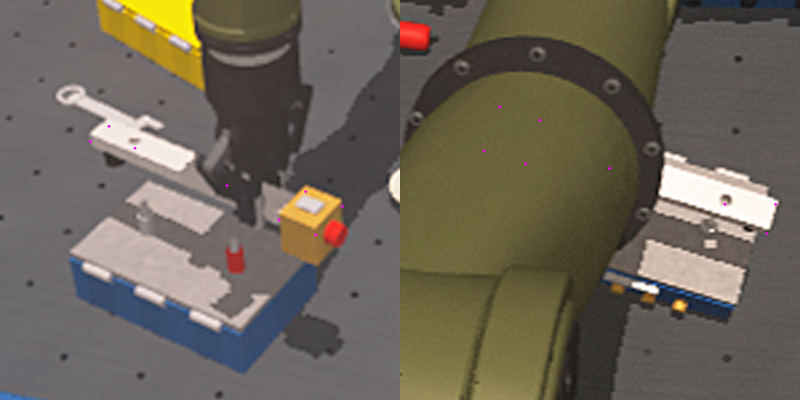

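Request:
play_rows([
  [-0.03,0,0.08,0,0,0,15],
  [-0.03,0,0.08,0,0,0,15],
  [0,0,0.08,0,0,0,15],
  [0,0,0,0,0,0,15],
  [0,0,0,0,0,0,15],
  [0,0,0,0,0,0,15],
])

```text
clock: 18.08
position: [0.5921, -0.06, 0.1332]
ee_rot: [-180.0, 0.0, 76.2]
force: [-0.5, -0.1, -4.7]
grip_width: 0.287
```

```bash
python3 - <<'E'
from h import *
P=np.load("pose.npy");D=P[:2];th=P[2]
c=D+.085*np.array([-np.sin(th),np.cos(th)]);yaw=np.degrees(th)+90
s=read_state();print(s['position'],s['ee_rot'],s['qd'].round(2),s['grip_width'],s['force'],s['torque'],s['clock'])
show(T(np.r_[c,.1325],[180,0,yaw]),1)
spots(["post_red","post_plain","hole_near_block","hole_far"],k=2)
pic("scene","s8");pic("top","t8")
t=c-.065*np.array([np.cos(np.radians(yaw)),np.sin(np.radians(yaw))])
M=np.array([[np.cos(th+np.pi/2),-np.sin(th+np.pi/2)],[np.sin(th+np.pi/2),np.cos(th+np.pi/2)]])
out=[]
for n,f,x,y in(("scene","s8",200,170),("top","t8",330,150)):
    im=cv2.resize(cv2.imread(f"pics/{f}.png"),None,fx=4,fy=4,interpolation=cv2.INTER_CUBIC)
    for l in((.03,0,.036),(-.07,0,.036),(-.11,.013,.036),(-.11,-.013,.036),(.097,.02,.044),(.133,.02,.044),(.133,-.02,.044),(.097,-.02,.044)):
        q=proj(n,np.r_[t+M@np.array(l[:2]),l[2]+.120]);cv2.circle(im,tuple(int(v*4+2) for v in q),2,(255,0,255),-1)
    out.append(im[y*4:y*4+500,x*4:x*4+500][:, :])
cv2.imwrite("pics/z8.png",cv2.resize(np.hstack(out),(800,400)))
E
```

```text
[ 0.59214014 -0.05998668  0.1332349 ] [-1.79995009e+02  6.65942086e-04  7.61569633e+01] [ 0.01 -0.04 -0.01 -0.07  0.03  0.04 -0.04] 0.2874425092423682 [-0.52914555 -0.07972913 -4.66309011] [ 0.01896607  0.02382995 -0.00119157] 18.0833
1 x [0.005, -0.005, 0.029, -0.001, 0.0, 0.011] max 0.03
scene post_red 0.92 [ 0.5797 -0.0956  0.0882]
scene post_red 0.9 [ 0.1991 -0.2785  0.0906]
scene post_plain 0.85 [ 0.5587 -0.192   0.0943]
scene post_plain 0.79 [0.2515 0.2001 0.0923]
scene hole_near_block 0.88 [ 0.5837 -0.0946  0.1423]
scene hole_far 0.7 [ 0.5586 -0.1934  0.1466]
top post_red 0.98 [ 0.1991 -0.2727  0.0908]
top post_red 0.95 [0.2913 0.2954 0.0905]
top post_plain 0.91 [0.2554 0.2013 0.093 ]
top post_plain 0.9 [ 0.1596 -0.3619  0.0915]
top hole_far 0.46 [ 5.738e-01 -1.425e-01  3.000e-04]
```

View pics/z8.png

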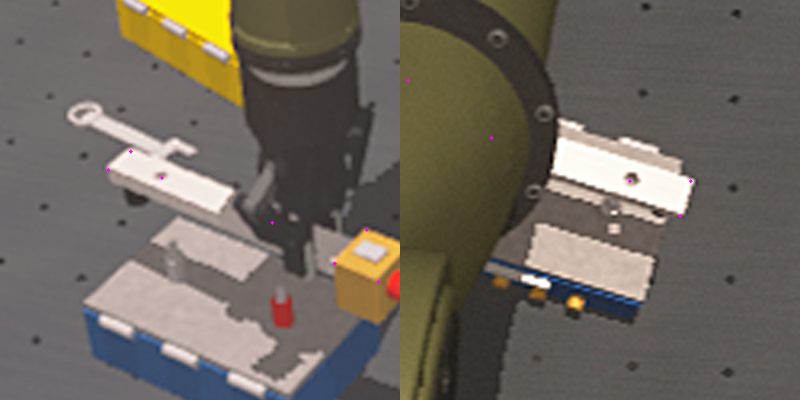

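View pics/s8.png

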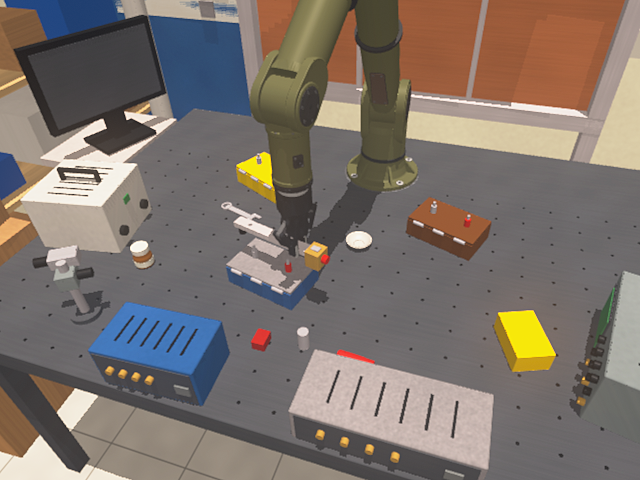

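The bracket overlay matches in both views: the far hole sits at the predicted spot and the end corners coincide. The bracket is level, still, and clear of everything, and the bystanders have not moved. Handing in.

```bash
python3 -c "
from station import *
print(sign_off(),read_state()['clock'])"
```

```text
the job is handed in; nothing more can be done
the job is handed in; nothing more can be done
```

The flap is shut and the bracket is held level about 5 cm above the posts. I handed the job in at about 18.5 s of the 58 s allowed; no verdict was reported.

- **Flap:** I swung it shut with the closed fingertips until it met its stop. The tip read 57.9 mm high (58 mm expected when shut) with 23 N of push. The pictures then showed the flap flat with both posts upright. I did not see the tab itself behind the rim; the height and the flat flap are what I went by.
- **Pick-up:** I took the bar across its width at the balance point with a 90 N grip. It lifted level, weighing about 4.5 N, with almost no moment at the wrist.
- **Final hold:** The underside of the holes should be about 51 mm above the post tips, worked out from the tool height. The scene camera's spots put the near-block hole within about 4 mm of the red post and the far hole within about 2 mm of the plain post. The tool is level to within 0.01° and the arm is at rest. The only force on the wrist is the bracket's weight.

**Disagreements:**
- The two cameras differ by about 4 mm in x, so I used their average.
- In the last check the arm hid the near hole and both posts from the top camera, so only the far hole and the bar end could be checked from there, by eye.
- While the fingers closed, the tool settled about 3–4 mm higher than commanded. I allowed for this in the final height.

The dish, tools, boxes and look-alike docks appear unmoved in the last picture.

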